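# Unfold the crank of the specimen lift and wind the pot up

### The job

Two identical specimen lifts stand on the bench; one carries a small clay pot, the other is empty. On the lift with the pot, first unfold the crank by swinging its outer arm by the knob clockwise (seen from above) all the way out, in line with the inner arm; then turn the crank clockwise until its inner arm comes up to the stop post, so that the pot is fully raised. Leave the crank unfolded, and leave the empty lift alone.

Things in the scene. Friction and masses are not known exactly. Their poses are not given: they have to be found in the camera images.
- lift_axis (a point): Lift with the pot (terracotta, 72 mm wide, top 164-198 mm up): fixed grey housing 130 x 290 mm, top 60 mm up, vertical crank shaft at one end, round rising table (radius 50 mm) at the other. Point: on the shaft axis, 125 mm above the bench, level with the knob's middle. Axes fixed to the housing: z up, y along it towards the table (centre 165 mm off), x across it.
- lift_pin (a point): On the vertical fold pin of that lift's crank, 125 mm above the bench (40 mm above the inner arm). The crank is two flat steel arms, each 18 mm wide: the inner one runs from the shaft to this pin, 45 mm away; the outer one, just above it (top 97 mm up), swings about the pin. At crank value c the inner arm points -0.72 - c rad from lift_axis's x, anticlockwise positive.
- lift_grip (a point): Middle of the upright black knob on the outer arm's end of that lift's crank: a freely spinning round post 22 mm thick, from 100 to 150 mm above the bench; its axis is 50 mm from the fold pin. This point is 125 mm above the bench. Folded, the knob stands 26 mm from the shaft axis; fully unfolded, both arms are in line and it is 95 mm from the shaft axis.
- lift_handle (a joint): Unfolding of that crank's outer arm about the fold pin, rad: 0 folded back, grows clockwise seen from above, 2.60 fully unfolded in line with the inner arm (end of travel). At value f it points 2.60 - f rad anticlockwise of the inner arm. It starts between 0 and 0.4, swings under about 1 N at the knob and stays where it is left.
- lift_crank (a joint): Turn of that crank's inner arm about the shaft, rad: grows clockwise seen from above and ends at 1.70, where the inner arm meets a steel stop post on the housing (10 mm thick, 35 mm from the shaft, top 86 mm up) and the table is fully raised. It starts between 0 and 0.3, needs about 3 N at the unfolded knob, stays where it is left, and raises the table 20 mm per rad.
- spare_grip (a point): Middle of the knob on the folding crank of the other lift, which is identical but carries no pot; to be left alone.

How it is judged:
By the outcome, as a careful person would: the job done as asked, in the order asked, and still so for the second after the job is handed in, with the robot touching nothing.
It also fails if it takes over 43 s, if anything falls off the work surface, if the arm or the gripper's body presses on something with over 40 N, if the wrist force passes 120 N, or if a joint passes its speed limit or range.

### The arm

A 6-joint arm with a two-finger parallel gripper is mounted at the origin on the work surface. World frame = base frame: x ahead of the robot, y to its left, z up, the work surface at z = 0. Lengths are in m, angles in degrees, forces in N, time in s.
With the tool pointing down it reaches from about 0.3 to 0.75 m from the base axis. Payload 8.5 kg.
Tool frame: the origin (TCP) lies midway between the tips of the shut fingers; the grasp point (between the pads) lies 19 mm behind it; z points along the fingers, y is the line along which they close (so a half turn about z gives the same grasp; the last joint's range is limited). The gripper opens to 85 mm and grips with 20 to 120 N. Pads are 22 mm wide; open, the fingers measure 114 mm over their backs; the gripper's body (76 mm by 85 mm) begins 54 mm behind the grasp point. The pads swing forward as they close: fully open they stand 13 mm farther back than shut.
Start: joints at [-83.383, 21.807, 74.336, -0, 83.858, -12.336], TCP at [0.179, -0.52, 0.231] pointing down, gripper open.
Joint ranges: [-178.18, 178.18], [-50.72, 133.34], [12.68, 142.11], [-81.47, 261.47], [9.98, 163.14], [-165.26, 165.26]. Speed limits (degrees/s): [136.94, 136.94, 180, 180, 180, 180].

### API

Orientations are given as [roll, pitch, yaw] about the fixed x, y, z axes, in that order (R = Rz(yaw) Ry(pitch) Rx(roll)).
In Python, from rig import manip, viewer gives the robot as it stands.
- The arm moves only by the tool servo_tool, never from a script. Its argument "moves" is a list of rows, each a list of 3 entries, a list of its own where there are three numbers: the opening, from 0 (shut) to 1 (fully open), then the shift along the tool's x, y, z in units of 30 mm (1.0 is 30 mm), then the turn, a rotation vector about the tool's x, y, z in units of 5 degrees (1.0 is 5 degrees). A call has 1 to 10 rows; each row is the pose to reach, as a shift and turn from the pose commanded when the call began, along the tool's axes at that moment; what a row does not reach only later rows make up. A row lasts 1/8 s, in which the tool goes at most 62.5 mm and 10.7 degrees, less where a joint would pass 70% of its speed; a pose out of reach is approached as far as the arm can. A call with a gripper value outside its range is refused whole. The fingers move at their own pace and stop on an object; "newtons" is the grip in N (left out, the last holds). Time passes only in rows, so rows that repeat a pose let the fingers close. It gives the time, the measured TCP pose, the force, the opening and the grip force at its end, in the units of the state.
- manip.state(): the state, without advancing time (a new reading comes with each control period).
- viewer.snapshot(name): name is "scene" or "top" or "wrist"; returns the picture (480x640x3 uint8, red, green, blue); there is no depth.
- viewer.calibration(name): a dict with "vertical_fov" (degrees; the focal length in pixels is half the picture's height over the tangent of half this angle, whatever the lens; pixels are square), "cx", "cy" (the principal point, pixels), "D" ([k1, k2, p1, p2, k3] as OpenCV has them; the pictures are not rectified), "R" (3x3) and "t" (3): a world point X has camera coordinates R X + t. Camera axes: x right, y down, z forward; pixel columns grow to the right and rows downward; lengths in m; the calibration is good to about 2 mm. A picture is of the moment at which its call begins: read the wrist's pose just before it. calibration takes no time and is no camera call; for the wrist camera it gives the pose at the moment of the call.
- manip.close_job(): hands the job in; it is judged then, once.
Trained networks look in the newest picture that a camera, given by its name, has taken for a name from the list of things; names that differ only in an ending like _2 or _b are one class to them, and where a whole thing is asked for, a point or a joint stands for the part that bears it (a point fixed in the world has none). Each returns a list of dicts, best first, with "score" (0 to 1); they miss things now and then, are a little off and sometimes report something else, mostly with a low value. They report only what shows in the picture. A call takes as long as a camera call.
- viewer.find_in(camera, thing): "extent" ([centre column, centre row, width, height] in pixels, round what is visible of it).
- viewer.cut_out(camera, thing): "region" (480x640 bool, what is visible of it) and "extent" ([centre column, centre row, width, height] in pixels, round what is visible of it).
The state is a dict: "clock": time; "joint_positions": joint angles; "dq": joint speeds; "effort": joint torques, N m; "ee_pos": TCP position; "tcp_rot": TCP orientation; "wrist_force": force on the tool from outside, world axes, zero at the start; "moment": the same for the moment, N m; "grip_width": opening from 0.0 (shut) to 1.0 (fully open); "finger_force": force on a finger pad.
Only numpy, scipy, OpenCV 4.12 (cv2) and the standard library are available. Lean on these libraries where they do the work, as an engineer would, in place of code of your own. Each camera call takes 0.05 s, during which the arm holds its last target. There are 200 camera calls.

## Working session

There is one attempt and no reset: what is moved stays moved. The work goes in short steps, Python scripts to look and compute and a tool call to move; the robot and the scene stay as the last step left them, time stands still between calls to the robot, and variables do not carry over. Pictures are saved under pics/ and viewed, at most 10 in all, crops included, and the job is handed in when it is done.

Besides the shell and the picture viewer there is one more tool, called as name(argument=value, ...) on one line, values as JSON. servo_tool: Moves the arm, as the interface text tells. Its arguments: {"type":"object","properties":{"moves":{"type":"array","items":{"type":"array"}},"newtons":{"type":"number"}},"required":["moves"]}

```bash
mkdir -p pics; python3 - <<'E'
from rig import manip, viewer
import cv2,numpy as np
for c in ["top","scene"]:
    im=viewer.snapshot(c); cv2.imwrite(f"pics/{c}0.png",im[:,:,::-1])
    k=viewer.calibration(c); print(c,k["vertical_fov"],np.round(k["D"],3),np.round(-np.array(k["R"]).T@k["t"],3))
    for n in ["lift_grip","lift_handle","lift_crank","spare_grip","lift_axis"]:
        print(n,[(round(d["score"],2),np.round(d["extent"]).tolist()) for d in viewer.find_in(c,n)][:4])
s=manip.state(); print(s)
E
```

```text
top 54.677102837853724 [-0.018  0.     0.     0.     0.   ] [ 0.456 -0.021  0.869]
lift_grip [(0.9, [204.0, 232.0, 49.0, 22.0])]
lift_handle [(0.92, [203.0, 233.0, 47.0, 19.0])]
lift_crank [(0.68, [204.0, 241.0, 50.0, 36.0])]
spare_grip [(0.74, [454.0, 226.0, 40.0, 18.0])]
lift_axis [(0.8, [164.0, 262.0, 182.0, 106.0])]
scene 53.877292386752956 [0.04 0.   0.   0.   0.  ] [ 0.899 -0.249  0.641]
lift_grip [(0.63, [428.0, 189.0, 40.0, 56.0])]
lift_handle [(0.75, [429.0, 190.0, 42.0, 55.0])]
lift_crank [(0.62, [426.0, 192.0, 44.0, 56.0])]
spare_grip []
lift_axis [(0.62, [438.0, 180.0, 165.0, 170.0])]
{'clock': 0.6, 'joint_positions': array([-8.33843539e+01,  2.18078257e+01,  7.43375540e+01,  2.49761799e-04,
        8.38608644e+01, -1.23382085e+01]), 'dq': array([ 0.01708248, -0.00588368, -0.05985465,  0.07081632, -0.02645757,
       -0.05989838]), 'effort': array([-1.25497587e-03, -4.48158824e+01, -2.31401145e+01, -1.72034988e-04,
        5.07001841e-04, -3.61933076e-05]), 'ee_pos': array([ 0.17861553, -0.52014497,  0.23130069]), 'tcp_rot': array([-1.79993953e+02, -1.57681410e-03,  1.89538278e+01]), 'wrist_force': array([ 0.70295643, -0.10769331,  0.16876312]), 'moment': array([ 0.01155529,  0.03511343, -0.03901312]), 'finger_force': 0.0, 'grip_width': 1.0037121446822486}
```

View pics/top0.png

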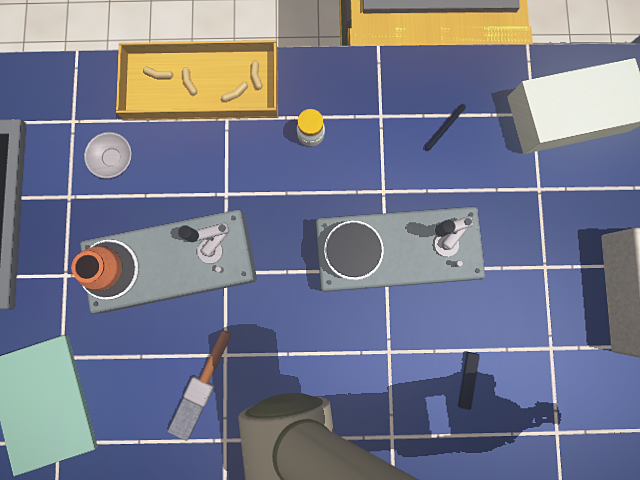

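View pics/scene0.png

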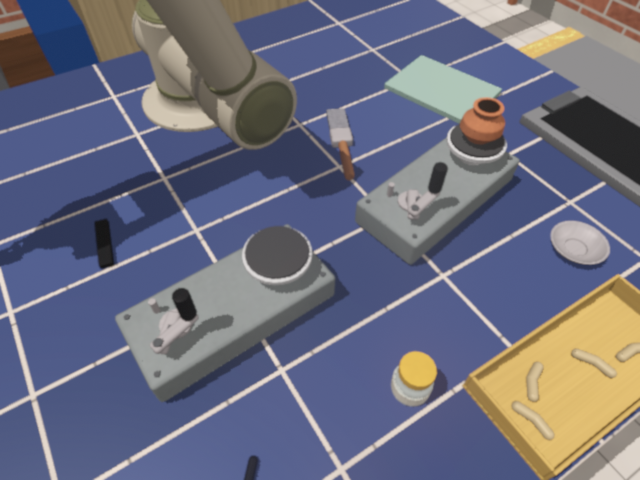

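Top view: the pot lift is on the left, with its knob near (187,232), fold pin near (222,229), shaft near (209,256) and stop post near (218,269). The scene view agrees, with the knob at (438,178). Next I compute world points and a zoomed crop.

```bash
cat >h.py <<'E'
from rig import manip, viewer
import cv2,numpy as np
def ray(c,uv,k=None):
    k=k or viewer.calibration(c); f=240/np.tan(np.radians(k["vertical_fov"]/2))
    K=np.array([[f,0,k["cx"]],[0,f,k["cy"]],[0,0,1]]); 
    p=cv2.undistortPoints(np.array([[uv]],float),K,np.array(k["D"],float))[0,0]
    R=np.array(k["R"]);return -R.T@k["t"], R.T@np.array([p[0],p[1],1])
def atz(c,uv,z,k=None):
    o,d=ray(c,uv,k); return o+d*(z-o[2])/d[2]
def proj(c,X,k=None):
    k=k or viewer.calibration(c); f=240/np.tan(np.radians(k["vertical_fov"]/2))
    K=np.array([[f,0,k["cx"]],[0,f,k["cy"]],[0,0,1]]);
    return cv2.projectPoints(np.atleast_2d(np.array(X,float)),cv2.Rodrigues(np.array(k["R"]))[0],np.array(k["t"],float),K,np.array(k["D"],float))[0][:,0]
E
python3 - <<'E'
from h import *
im=cv2.imread("pics/top0.png")[190:320,70:260]
cv2.imwrite("pics/crop.png",cv2.resize(im,None,fx=4,fy=4,interpolation=cv2.INTER_CUBIC))
for n,uv,z in [("knobtop",(187,232),.15),("pin",(222,229),.097),("shaft",(209,256),.09),("post",(218,269),.086),("boltFR",(234,217),.06),("boltBR",(244,271),.06),("boltBL",(96,304),.06),("cornFR",(241,211),.06),("cornBR",(254,279),.06),("cornBL",(91,312),.06),("table",(107,269),.075)]:
    print(n,np.round(atz("top",uv,z),3))
print(np.round(atz("scene",(440,167),.15),3))
k=viewer.calibration("wrist");print(np.round(-np.array(k["R"]).T@k["t"],3),np.round(k["R"],2))
E
```

```text
knobtop [0.557 0.182 0.15 ]
pin [0.569 0.138 0.097]
shaft [0.524 0.161 0.09 ]
post [0.502 0.147 0.086]
boltFR [0.595 0.125 0.06 ]
boltBR [0.5   0.107 0.06 ]
boltBL [0.447 0.363 0.06 ]
cornFR [0.606 0.113 0.06 ]
cornBR [0.486 0.09  0.06 ]
cornBL [0.433 0.371 0.06 ]
table [0.506 0.339 0.075]
[0.559 0.184 0.15 ]
[ 0.243 -0.499  0.372] [[ 0.32 -0.95 -0.  ]
 [-0.91 -0.31  0.27]
 [-0.25 -0.09 -0.96]]
```

View pics/crop.png

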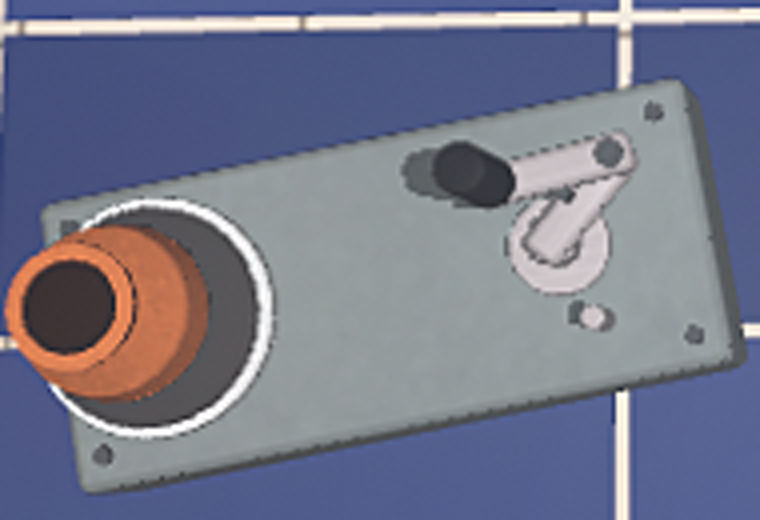

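servo_tool(moves=[[0.6, [1.5, -1.4, 0], [0, 0, -2]], [0.6, [3, -2.8, 0], [0, 0, -4]], [0.6, [4.5, -4.2, 0], [0, 0, -6]], [0.6, [6, -5.6, 0], [0, 0, -8]], [0.6, [7.5, -7, 0], [0, 0, -10]], [0.6, [9, -8.4, 0], [0, 0, -12]], [0.6, [10.5, -9.8, 0], [0, 0, -14]], [0.6, [12, -11.2, 0], [0, 0, -16]], [0.6, [13.5, -12.5, 0], [0, 0, -18]], [0.6, [15, -13.9, 0], [0, 0, -20]]], newtons=20)

```text
clock: 1.85
ee_pos: [0.4696, 0.0223, 0.2316]
tcp_rot: [180.0, 0.0, 119.3]
wrist_force: [0.4, -1.9, 0.1]
grip_width: 0.601
finger_force: 0.0
```

servo_tool(moves=[[0.6, [0.6, 1, 0], [0, 0, -2.1]], [0.6, [1.2, 2, 0], [0, 0, -4.2]], [0.6, [1.8, 3, 0], [0, 0, -6.3]], [0.6, [2.4, 4, 0], [0, 0, -8.4]], [0.6, [3, 4.8, 0], [0, 0, -10.5]], [0.6, [3.3, 5.2, 0], [0, 0, -12.6]], [0.6, [3.3, 5.2, 0], [0, 0, -14.7]], [0.6, [3.3, 5.2, 0], [0, 0, -16.8]], [0.6, [3.3, 5.2, 0], [0, 0, -18.9]], [0.6, [3.3, 5.2, 0], [0, 0, -21]]])

```text
clock: 3.1
ee_pos: [0.5574, 0.1826, 0.2313]
tcp_rot: [180.0, -0.0, -135.7]
wrist_force: [-0.5, 0.5, 0.1]
grip_width: 0.601
finger_force: 0.0
```

```bash
python3 - <<'E'
from h import *
s=manip.state(); print(s["clock"],s["ee_pos"],s["tcp_rot"],s["joint_positions"])
k=viewer.calibration("wrist"); im=viewer.snapshot("wrist").copy()
P=[(.558,.183,.15),(.570,.138,.097),(.533,.163,.09)]
for p in proj("wrist",P,k): cv2.circle(im,tuple(int(v) for v in np.round(p)),4,(0,255,0),1); print(p)
for n in ["lift_grip","lift_crank"]:
    print([(d["score"],np.round(d["extent"])) for d in viewer.find_in("wrist",n)])
cv2.imwrite("pics/w1.png",im[:,:,::-1])
E
```

```text
3.1 [0.55735991 0.18255155 0.2312984 ] [ 1.79996860e+02 -4.01778976e-03 -1.35697380e+02] [ 6.57809053e+00  2.55218535e+01  6.82730531e+01  2.57031473e-05
  8.62101929e+01 -1.27724531e+02]
[320.06908188 244.30838598]
[267.73378767 196.43633392]
[323.81987236 183.62672079]
[(0.75, array([296., 221.,  84.,  82.]))]
[(0.78, array([295., 215.,  88.,  92.]))]
```

View pics/w1.png

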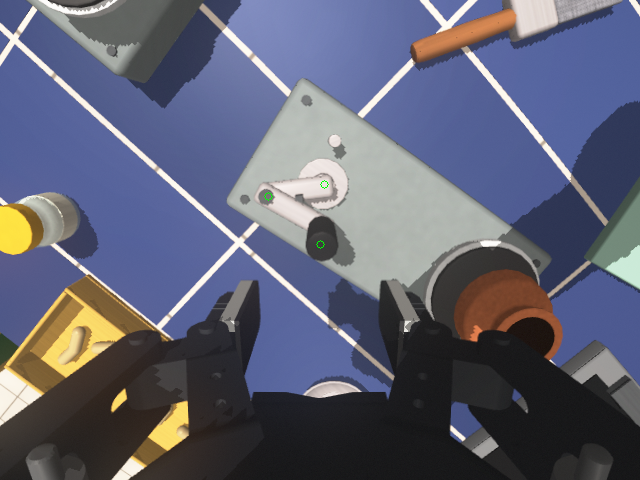

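Wrist view: the projected knob (320,244), pin (267,196) and shaft (323,184) all fall on the actual parts. Descending over the knob and closing to a loose cage.

servo_tool(moves=[[0.6, [0, 0, 0.8], [0, 0, -1.7]], [0.6, [0, 0, 1.6], [0, 0, -3.4]], [0.6, [0, 0, 2.4], [0, 0, -5.1]], [0.6, [0, 0, 3.3], [0, 0, -5.1]], [0.6, [0, 0, 4.2], [0, 0, -5.1]], [0.32, [0, 0, 4.2], [0, 0, -5.1]], [0.32, [0, 0, 4.2], [0, 0, -5.1]], [0.32, [0, 0, 4.2], [0, 0, -5.1]], [0.32, [0, 0, 4.2], [0, 0, -5.1]]])

```text
clock: 4.38
ee_pos: [0.5576, 0.1826, 0.1061]
tcp_rot: [-179.9, 0.0, -110.6]
wrist_force: [-1.1, -0.1, -0.5]
grip_width: 0.32
finger_force: 0.0
```

```bash
cat >>h.py <<'E'
PIN=np.array([.570,.138]);SH=np.array([.533,.163])
def plan(targets,lead=0.0):
    """targets: (centre,R,phi_deg,yaw_deg); prints rows in tool units from the current pose"""
    s=manip.state(); p=s["ee_pos"]; y0=s["tcp_rot"][2]; a=np.radians(y0)
    print(s["clock"],np.round(p,4),round(y0,1),np.round(s["wrist_force"],1),s["grip_width"])
    for c,R,ph,yw in targets:
        q=np.radians(ph); d=c+R*np.array([np.cos(q),np.sin(q)])-p[:2]
        dy=(yw-y0+180)%360-180
        print([round((d[0]*np.cos(a)+d[1]*np.sin(a))/.03,2),round((d[0]*np.sin(a)-d[1]*np.cos(a))/.03,2)],round(-dy/5,1))
E
python3 - <<'E'
from h import *
plan([(PIN,.05,ph,min(ph+180,250)) for ph in np.arange(98,7,-9)])
E
```

```text
4.375 [0.5576 0.1826 0.1061] -110.6 [-1.1 -0.1 -0.5] 0.3199034302912654
[np.float64(-0.22), np.float64(-0.11)] -0.1
[np.float64(-0.32), np.float64(-0.35)] -0.1
[np.float64(-0.39), np.float64(-0.6)] -0.1
[np.float64(-0.42), np.float64(-0.86)] -0.1
[np.float64(-0.41), np.float64(-1.12)] 1.5
[np.float64(-0.35), np.float64(-1.38)] 3.3
[np.float64(-0.26), np.float64(-1.62)] 5.1
[np.float64(-0.13), np.float64(-1.85)] 6.9
[np.float64(0.04), np.float64(-2.05)] 8.7
[np.float64(0.23), np.float64(-2.23)] 10.5
[np.float64(0.45), np.float64(-2.37)] 12.3
```

servo_tool(moves=[[0.32, [-0.22, -0.11, 0], [0, 0, 0]], [0.32, [-0.32, -0.35, 0], [0, 0, 0]], [0.32, [-0.39, -0.6, 0], [0, 0, 0]], [0.32, [-0.42, -0.86, 0], [0, 0, 0]], [0.32, [-0.41, -1.12, 0], [0, 0, 1.5]], [0.32, [-0.35, -1.38, 0], [0, 0, 3.3]], [0.32, [-0.26, -1.62, 0], [0, 0, 5.1]], [0.32, [-0.13, -1.85, 0], [0, 0, 6.9]], [0.32, [0.04, -2.05, 0], [0, 0, 8.7]], [0.32, [0.23, -2.23, 0], [0, 0, 10.5]]])

```text
clock: 5.62
ee_pos: [0.6182, 0.1522, 0.1052]
tcp_rot: [180.0, 0.0, -163.4]
wrist_force: [0.6, 0.9, 0.6]
grip_width: 0.319
finger_force: 0.3
```

```bash
python3 - <<'E'
from h import *
k=viewer.calibration("wrist"); im=viewer.snapshot("wrist").copy()
P=[(*PIN,.097),(*SH,.09)]
for p in proj("wrist",P,k): cv2.circle(im,tuple(int(v) for v in np.round(p)),4,(0,255,0),1)
cv2.imwrite("pics/w2.png",im[:,:,::-1])
plan([(PIN,.05,ph,ph+180) for ph in list(np.arange(8,-34,-8))+[-36,-40]])
E
```

```text
5.675 [0.6185 0.1513 0.1052] -163.7 [ 1.5 -0.  -0.5] 0.3217396501317253
[np.float64(0.03), np.float64(-0.21)] 1.7
[np.float64(0.08), np.float64(-0.44)] 3.3
[np.float64(0.16), np.float64(-0.66)] 4.9
[np.float64(0.27), np.float64(-0.86)] 6.5
[np.float64(0.41), np.float64(-1.05)] 8.1
[np.float64(0.57), np.float64(-1.22)] 9.7
[np.float64(0.66), np.float64(-1.29)] 10.5
[np.float64(0.75), np.float64(-1.36)] 11.3
```

View pics/w2.png

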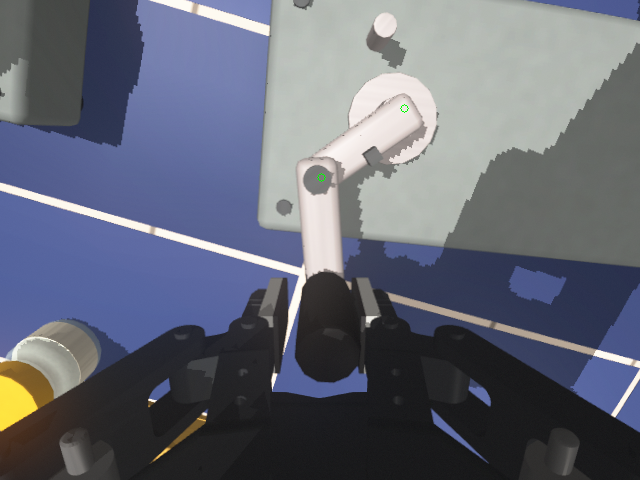

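The knob is caged at (328,325), the pin is still at (320,177), and the unfolding is past halfway with the crank unmoved.

servo_tool(moves=[[0.32, [0.03, -0.2, 0], [0, 0, 1.7]], [0.32, [0.08, -0.44, 0], [0, 0, 3.3]], [0.32, [0.16, -0.66, 0], [0, 0, 4.9]], [0.32, [0.27, -0.86, 0], [0, 0, 6.5]], [0.32, [0.41, -1.05, 0], [0, 0, 8.1]], [0.32, [0.57, -1.22, 0], [0, 0, 9.7]], [0.32, [0.66, -1.29, 0], [0, 0, 10.5]], [0.32, [0.66, -1.29, 0], [0, 0, 10.5]]])

```text
clock: 6.68
ee_pos: [0.6101, 0.1096, 0.1053]
tcp_rot: [-180.0, 0.0, 144.6]
wrist_force: [-0.0, -0.1, -0.0]
grip_width: 0.323
finger_force: 0.0
```

```bash
python3 - <<'E'
from h import *
k=viewer.calibration("wrist"); im=viewer.snapshot("wrist").copy()
P=[(*PIN,.097),(*SH,.09)]
for p in proj("wrist",P,k): cv2.circle(im,tuple(int(v) for v in np.round(p)),4,(0,255,0),1)
cv2.imwrite("pics/w3.png",im[:,:,::-1])
plan([(SH,.095,ph,ph+180) for ph in np.arange(-41,-97,-5.5)])
E
```

```text
6.725 [0.6102 0.1097 0.1053] 144.6 [ 0.1  0.  -0.8] 0.31677790713004494
[np.float64(-0.03), np.float64(-0.35)] 1.1
[np.float64(0.02), np.float64(-0.65)] 2.2
[np.float64(0.09), np.float64(-0.95)] 3.3
[np.float64(0.19), np.float64(-1.23)] 4.4
[np.float64(0.32), np.float64(-1.51)] 5.5
[np.float64(0.47), np.float64(-1.77)] 6.6
[np.float64(0.65), np.float64(-2.02)] 7.7
[np.float64(0.85), np.float64(-2.24)] 8.8
[np.float64(1.07), np.float64(-2.45)] 9.9
[np.float64(1.31), np.float64(-2.64)] 11.0
[np.float64(1.57), np.float64(-2.8)] 12.1
```

View pics/w3.png

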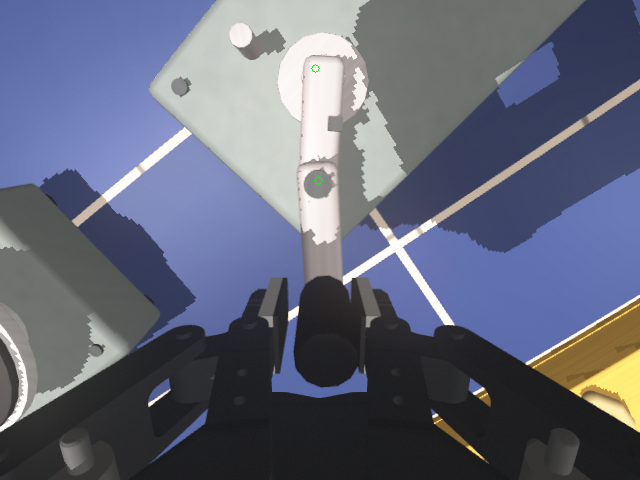

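The arms are nearly in line (shaft 322,70; pin 318,182; knob 325,330). Continuing clockwise along the shaft circle finishes the unfolding, which is lighter, and then cranks.

servo_tool(moves=[[0.32, [-0.03, -0.35, 0], [0, 0, 1.1]], [0.32, [0.02, -0.65, 0], [0, 0, 2.2]], [0.32, [0.09, -0.95, 0], [0, 0, 3.3]], [0.32, [0.19, -1.23, 0], [0, 0, 4.4]], [0.32, [0.32, -1.51, 0], [0, 0, 5.5]], [0.32, [0.47, -1.77, 0], [0, 0, 6.6]], [0.32, [0.65, -2.02, 0], [0, 0, 7.7]], [0.32, [0.85, -2.24, 0], [0, 0, 8.8]], [0.32, [1.07, -2.45, 0], [0, 0, 9.9]], [0.32, [1.31, -2.64, 0], [0, 0, 11]]])

```text
clock: 7.98
ee_pos: [0.5326, 0.0682, 0.1054]
tcp_rot: [179.9, 0.0, 89.4]
wrist_force: [3.2, 0.8, -1.3]
grip_width: 0.32
finger_force: 1.6
```

```bash
python3 - <<'E'
from h import *
plan([(SH,.095,ph,ph+180) for ph in np.arange(-95,-138,-5)])
E
```

```text
7.975 [0.5326 0.0682 0.1054] 89.4 [ 3.2  0.8 -1.3] 0.320126373967942
[np.float64(0.0), np.float64(-0.26)] 0.9
[np.float64(0.04), np.float64(-0.54)] 1.9
[np.float64(0.09), np.float64(-0.81)] 2.9
[np.float64(0.17), np.float64(-1.07)] 3.9
[np.float64(0.28), np.float64(-1.33)] 4.9
[np.float64(0.4), np.float64(-1.57)] 5.9
[np.float64(0.55), np.float64(-1.81)] 6.9
[np.float64(0.71), np.float64(-2.03)] 7.9
[np.float64(0.9), np.float64(-2.24)] 8.9
```

Pushing at about 3 N, as expected. I'll go to about -125° and then check before the stop.

servo_tool(moves=[[0.32, [0, -0.26, 0], [0, 0, 0.9]], [0.32, [0.04, -0.54, 0], [0, 0, 1.9]], [0.32, [0.09, -0.81, 0], [0, 0, 2.9]], [0.32, [0.17, -1.07, 0], [0, 0, 3.9]], [0.32, [0.28, -1.33, 0], [0, 0, 4.9]], [0.32, [0.4, -1.57, 0], [0, 0, 5.9]], [0.32, [0.55, -1.81, 0], [0, 0, 6.9]]])

```text
clock: 8.85
ee_pos: [0.4785, 0.085, 0.1054]
tcp_rot: [179.9, -0.0, 54.9]
wrist_force: [2.1, -2.3, -1.8]
grip_width: 0.317
finger_force: 1.6
```

```bash
python3 - <<'E'
from h import *
plan([(SH,.095,ph,ph+180) for ph in np.arange(-125,-138,-1.5)])
im=viewer.snapshot("wrist");cv2.imwrite("pics/w4.png",im[:,:,::-1])
E
```

```text
8.85 [0.4785 0.085  0.1054] 54.9 [ 2.1 -2.3 -1.8] 0.31729905536514885
[np.float64(0.0), np.float64(-0.0)] -0.0
[np.float64(0.0), np.float64(-0.09)] 0.3
[np.float64(0.01), np.float64(-0.17)] 0.6
[np.float64(0.01), np.float64(-0.25)] 0.9
[np.float64(0.02), np.float64(-0.33)] 1.2
[np.float64(0.03), np.float64(-0.42)] 1.5
[np.float64(0.04), np.float64(-0.5)] 1.8
[np.float64(0.06), np.float64(-0.58)] 2.1
[np.float64(0.07), np.float64(-0.66)] 2.4
```

View pics/w4.png

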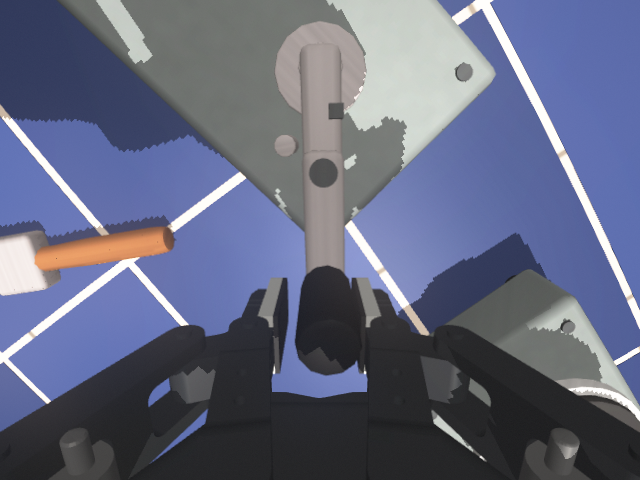

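The arms are in line (320,50 to 323,172 to 328,320) and the post at (285,146) is a few pixels from the inner arm. Easing on.

servo_tool(moves=[[0.32, [0, -0.06, 0], [0, 0, 0.2]], [0.32, [0, -0.12, 0], [0, 0, 0.4]], [0.32, [0.01, -0.18, 0], [0, 0, 0.6]], [0.32, [0.01, -0.18, 0], [0, 0, 0.6]]])

```text
clock: 9.4
ee_pos: [0.4736, 0.0886, 0.1054]
tcp_rot: [180.0, -0.0, 52.0]
wrist_force: [2.2, -1.4, -1.9]
grip_width: 0.317
finger_force: 1.3
```

servo_tool(moves=[[0.32, [0, -0.05, 0], [0, 0, 0.2]], [0.32, [0, -0.1, 0], [0, 0, 0.4]], [0.32, [0, -0.1, 0], [0, 0, 0.4]]])

```text
clock: 9.78
ee_pos: [0.472, 0.09, 0.1055]
tcp_rot: [179.9, -0.0, 49.9]
wrist_force: [5.3, -4.4, -1.6]
grip_width: 0.317
finger_force: 3.7
```

servo_tool(moves=[[0.32, [0, -0.05, 0], [0, 0, 0]], [0.32, [0, -0.1, 0], [0, 0, 0]], [0.32, [0, -0.1, 0], [0, 0, 0]]])

```text
clock: 10.15
ee_pos: [0.4716, 0.0909, 0.1058]
tcp_rot: [179.6, -0.1, 49.9]
wrist_force: [12.6, -11.1, -5.6]
grip_width: 0.323
finger_force: 8.2
```

```bash
python3 - <<'E'
from h import *
im=viewer.snapshot("wrist")
cv2.imwrite("pics/w5.png",cv2.resize(im[0:400,200:450,::-1],None,fx=1.5,fy=1.5))
E
```

```text
(no output)
```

View pics/w5.png

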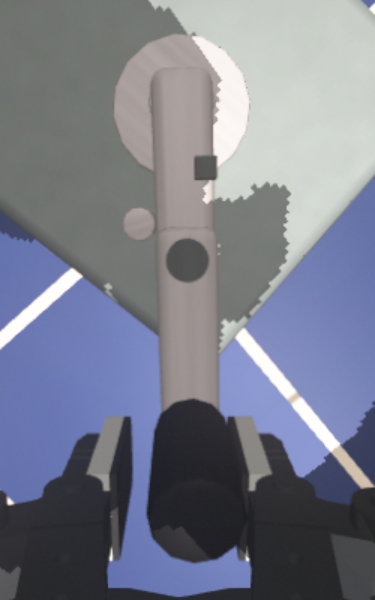

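The inner arm touches the post at (138,223), the force has risen to 17 N, and the arms are in line. Now release: open, centre, lift.

servo_tool(moves=[[0.6, [0, 0.1, 0], [0, 0, 0]], [0.6, [0, 0.15, 0], [0, 0, 0]], [0.6, [0, 0.15, 0], [0, 0, 0]], [0.6, [0, 0.15, -0.8], [0, 0, 0]], [0.6, [0, 0.15, -2], [0, 0, 0]], [0.6, [0, 0.15, -3.2], [0, 0, 0]], [0.6, [0, 0.15, -4.2], [0, 0, 0]], [0.6, [0, 0.15, -4.8], [0, 0, 0]], [0.6, [0, 0.15, -4.8], [0, 0, 0]]])

```text
clock: 11.32
ee_pos: [0.4724, 0.0897, 0.2501]
tcp_rot: [179.9, -0.1, 50.0]
wrist_force: [0.6, 0.3, 0.4]
grip_width: 0.603
finger_force: 0.0
```

```bash
python3 - <<'E'
from h import *
print(manip.state()["wrist_force"])
im=viewer.snapshot("wrist")
cv2.imwrite("pics/w6.png",im[:,:,::-1])
E
```

```text
[0.55587432 0.29649021 0.39968491]
```

View pics/w6.png

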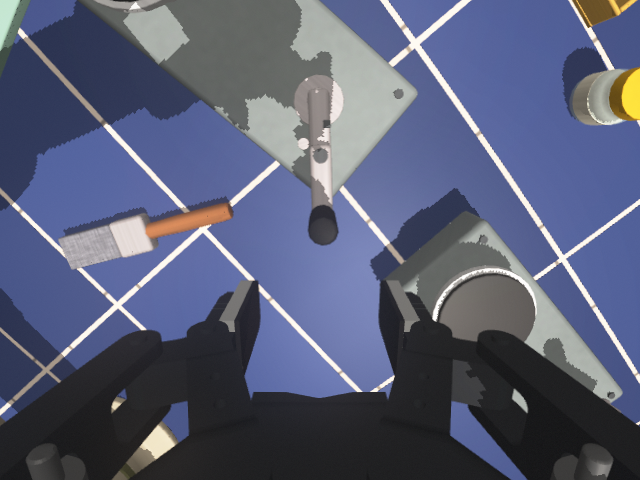

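The crank is straight (shaft 318,95; pin 320,155; knob 322,225), the inner arm is at the post (304,144), and the gripper is clear. Handing in.

```bash
python3 -c "
from rig import manip
print(manip.close_job())"
```

```text
the job is handed in; nothing more can be done
None
```

I unfolded the pot lift's crank fully and turned it clockwise until the inner arm met the stop post, with the gripper clear and the empty lift untouched; I handed the job in at about 11 s on the robot's clock and got no verdict back.

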